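Double-pan the butter pot, refit the gas knob and hold it in to light

TASK

Get the gas ring ready to melt butter for the pastries: first nest the small steel pot with the hoop handle in the matching big pot that stands on the ring, fully down and level so that its rim lies on the big pot's rim, and let go of it. Then fit the loose black knob onto the bare tap spindle, turned so that the flat in its bore meets the flat of the spindle, push it fully on, and press it down against the tap's spring as far as it goes, as one does to light the burner. Finish while still holding the knob pressed right in; leave the big pot standing on the burner, and do not shove or knock over the paste jar, spice jar and sauce bottle beside it.

Things in the scene. Friction and masses are not known exactly. Their poses are not given: they have to be found in the camera images.
- gas_ring: table-top gas ring, fixed: a grey and aluminium box 246 mm deep (x) by 386 mm wide (y), top plate 62 mm above the counter. Origin: centre of its underside, x away from the robot at yaw 0. Burner with four-armed black pan support on its left (+y) half; tap spindle in a flat black bezel on its right half, 200 mm from the burner in y
- burner (a point): point on the burner's axis at the top of the pan support, 92 mm above the counter; the big pot stands here
- spindle_tip (a point): centre of the top end of the bare steel tap spindle, upright, tip 27 mm above the top plate (89 mm above the counter) when not pressed; moves with the spindle. A D-shaft: 12 mm in diameter, one flat 3 mm from the axis, 1.5 mm chamfer at the tip. x axis: square out of the flat (roughly toward the robot); z up
- tap_turn (a joint): turn of the tap spindle, rad, anticlockwise from above, 0.03 N m friction (stays where left, stops at -1 and 1); any setting will do. 0: the flat faces the ring's front (-x of the ring)
- spindle (a joint): how far the spindle is pushed down into the tap, m: 0 released, 0.006 fully in (hard stop); a spring pushes back with 3.2 N at 0 and 7.4 N at 0.006
- knob: loose black control knob, right way up on the counter, 120 g. Origin: centre of its underside, z up. Round skirt 46 mm across and 22 mm high; on it a bar grip along the knob's x, 42 mm long, 14 mm wide (y), top 43 mm above the underside. A white line on the +x end of the bar is its pointer. Fully on, its origin is 16 mm below the spindle's tip and 11 mm above the top plate (5 mm when pressed in)
- knob_grip (a point): middle of the knob's bar grip, 32 mm above the knob's underside, on its axis
- knob_bore_end (a point): closed end of the knob's D-shaped bore, on its axis, 16 mm above the underside; lies on the spindle's tip when fully on. Bore 13 mm across, flat 3.5 mm from the axis on the knob's +x side, under the pointer: the pointer must point the way the spindle's flat faces, within about 10 degrees, or it jams or rides on the tip. Loose fit: only its weight keeps it on
- big_pot: open steel pot standing loose on the pan support, 0.55 kg, 80 mm high, tapered, rim 122 mm outside and 114 mm inside, wall 4 mm, two small side lugs along its x axis out to 83 mm from the axis. Origin: centre of its underside, z up
- small_pot: open steel pot of the same taper, 0.3 kg, on the counter; 89 mm across at the base, 107 mm under the rim; flat rim flange 126 mm across, its underside 62 mm above the pot's underside. Fixed hoop handle over it along the pot's y, black grip on top. Origin: centre of its underside, z up. Nested, its flange rests on the big pot's rim and its origin is 18 mm above the big pot's; side play 3.5 mm
- small_pot_grip (a point): middle of the small pot's black handle grip, 118 mm above the pot's underside, above its centre; the grip is 14 mm wide (pot's x), 56 mm long (y), 16 mm high
- jar: glass jar of tan paste with a red lid, 61 mm across, 86 mm high; origin: centre of its underside. Stays where it is
- spice: spice jar with a green label and black cap, 45 mm across, 105 mm high; origin: centre of its underside. Stays where it is
- sauce: red squeeze bottle of sauce, 53 x 87 mm, 171 mm high; origin: centre of its underside. Stays where it is
Not all that is in view belongs to the job. Leave any orange look-alike of the big_pot alone.

How it is judged:
On the way, in this order (a step that is already met when the one before it is completed fails the run):
1. small pot nested in the big pot on the ring, level, rim on rim, and let go (horizontal distance between small_pot and big_pot below 0.006 m and z of small_pot in the frame of big_pot between 0.014 and 0.022 m and angle between small_pot's own z axis and vertical below 0.07 rad and horizontal distance between big_pot and burner below 0.02 m and z of big_pot in the frame of burner between -0.004 and 0.004 m and angle between big_pot's own z axis and vertical below 0.06 rad and contact force between the fingers and small_pot below 0.1 N), for 0.3 s.
2. knob fully on the spindle (horizontal distance between knob_bore_end and spindle_tip below 0.003 m and z of knob_bore_end in the frame of spindle_tip between -0.0025 and 0.0025 m and angle between the z axis of knob and the z axis of spindle_tip, either way round below 0.12 rad and angle between the x axis of knob and the x axis of spindle_tip, either way round below 0.3 rad), for 0.2 s.
At the end, for the whole second after the job is handed in: Fingers on the knob (over 2 N) keep the spindle over 4.7 of 6 mm down (over 4 N); knob on it within 3 mm sideways, 2.5 mm in height, 0.12 rad tilt, 0.3 rad turn. Small pot free, nested within 6 mm of centre, 4 mm of height, 0.07 rad. Big pot upright within 20 mm of the burner axis (all of step 1 and all of step 2 and value of joint spindle above 0.0047 m and contact force between the fingers and knob above 2 N and contact force between knob and spindle above 4 N); the arm keeps its last pose, push and grip.
It fails at once if the paste jar, spice jar or sauce bottle shoved or knocked over (moved more than 40 mm) (distance of any of jar, spice, sauce from where it was at the start of the episode above 0.04 m).
It also fails if it takes over 67 s, if anything falls off the work surface, if the arm or the gripper's body presses on something with over 40 N, if the wrist force passes 120 N, or if a joint passes its speed limit or range.

ROBOT

A 6-joint arm with a two-finger parallel gripper is mounted at the origin on a cart in front of the work surface, level with it; the furniture and walls round the work are solid. World frame = base frame: x ahead of the robot, y to its left, z up, the work surface at z = 0. Lengths are in m, angles in rad, forces in N, time in s.
With the tool pointing down it reaches from about 0.375 to 0.975 m from the base axis. Payload 3.8 kg.
Tool frame: the origin (TCP) lies at the very end of the fingers, on their centre line; the grasp point (between the pads) lies 19 mm behind it; z points along the fingers, y is the line along which they close (so a half turn about z gives the same grasp; the last joint's range is limited). The gripper opens to 88 mm and grips with 3 to 60 N. Pads are 18 mm wide; open, the fingers measure 123 mm over their backs; the gripper's body (75 mm by 187 mm) begins 45 mm behind the grasp point.
Start: joints at [1.064, 0.264, 1.604, -0, 1.274, -0.037], TCP at [0.306, 0.602, 0.239] pointing down, gripper open.
Joint ranges: [-2.63, 2.63], [-0.94, 2.18], [0.31, 2.57], [-1.31, 4.45], [0, 2.66], [-2.55, 2.55]. Speed limits (rad/s): [2.57, 2.57, 3.14, 3.14, 3.14, 3.14].

INTERFACE

Orientations are given as a rotation vector (axis times angle).
In Python, from plant import ctrl gives the robot as it stands.
- The arm moves only by the tool send_rows, never from a script. Its arguments are lists of equal length, an entry for each row: "fingers": the opening, from 0 (shut) to 1 (fully open); "xyz": the shift along the tool's x, y, z in m, a list of three; "angular": the turn, a rotation vector about the tool's x, y, z in rad, a list of three. In form: {"fingers": [fingers, ...], "xyz": [[tx, ty, tz], ...], "angular": [[rx, ry, rz], ...]}. A call has 1 to 10 rows; each row shifts and turns the commanded pose from where the row before left it, along the tool's axes as they then stand; what a row does not reach is not made up. A row lasts 1/8 s, in which the tool goes at most 62.5 mm and 10.7 degrees, less where a joint would pass 70% of its speed; a pose out of reach is approached as far as the arm can. A call is refused whole if a number of a shift passes 0.0625 or a number of a turn 0.188, either way. A call with a gripper value outside its range is refused whole. The fingers move at their own pace and stop on an object; "squeeze" is the grip in N (left out, the last holds). Time passes only in rows, so rows that do not move let the fingers close. It gives the time, the measured TCP pose, the force, the opening and the grip force at its end, in the units of the state.
- ctrl.observe(): the state, without advancing time (a new reading comes with each control period).
- ctrl.capture(name): name is "side" or "top"; returns a dict with "color" (420x560x3 uint8, red, green, blue), "z_map" (420x560 float32, m along the optical axis (not along the pixel's ray), 0 where there is no reading), "K" (3x3 intrinsics, pixels), "R" (3x3) and "t" (3): a world point X has camera coordinates R X + t. Camera axes: x right, y down, z forward; pixel columns grow to the right and rows downward; lengths in m; the calibration is good to about 2 mm. A picture is of the moment at which its call begins.
- ctrl.finish_job(): hands the job in; it is judged then, once.
The state is a dict: "t": time; "qpos": joint angles; "joint_velocities": joint speeds; "joint_efforts": joint torques, N m; "tcp_pos": TCP position; "eef_rot": TCP orientation; "wrist_force": force on the tool from outside, world axes, zero at the start; "wrist_torque": the same for the moment, N m; "grip_width": opening from 0.0 (shut) to 1.0 (fully open); "finger_force": force on a finger pad.
Only numpy, scipy, OpenCV 4.12 (cv2) and the standard library are available. Lean on these libraries where they do the work, as an engineer would, in place of code of your own. Each camera call takes 0.05 s, during which the arm holds its last target. There are 200 camera calls.

## Working session

There is one attempt and no reset: what is moved stays moved. The work goes in short steps, Python scripts to look and compute and a tool call to move; the robot and the scene stay as the last step left them, time stands still between calls to the robot, and variables do not carry over. Pictures are saved under pics/ and viewed, at most 10 in all, crops included, and the job is handed in when it is done.

Besides the shell and the picture viewer there is one more tool, called after "Emit:" by a JSON object that holds its "fn" and its "kwargs", one argument or row to a line. send_rows: Moves the arm, as the interface text tells. Its arguments: {"type":"object","properties":{"fingers":{"type":"array"},"xyz":{"type":"array"},"angular":{"type":"array"},"squeeze":{"type":"number"}},"required":["fingers","xyz","angular"]}

```bash
mkdir -p pics; ls; cat > h.py <<'E'
import numpy as np, cv2, pickle
from plant import ctrl
def cap(n,save=None):
    d=ctrl.capture(n)
    if save:
        cv2.imwrite('pics/'+save+'.png',d['color'][:,:,::-1]); pickle.dump(d,open(save+'.pkl','wb'))
    return d
def world(d,u,v,z=None):
    """pixel->world by depth, or on the plane at height z"""
    K,R,t=map(np.array,(d['K'],d['R'],d['t']))
    r=np.linalg.inv(K)@np.array([u,v,1.])
    if z is None: return R.T@(r*d['z_map'][int(round(v)),int(round(u))]-t)
    c=-R.T@t; w=R.T@r
    return c+w*(z-c[2])/w[2]
def cloud(d):
    K,R,t=map(np.array,(d['K'],d['R'],d['t']))
    v,u=np.mgrid[:420,:560]; r=np.stack([u,v,np.ones_like(u)],-1)@np.linalg.inv(K).T
    return (r*d['z_map'][...,None]-t)@R
E
python3 - <<'E'
from h import *
for n in('side','top'):
    d=cap(n,n+'0'); print(n,-d['R'].T@d['t'],d['R'].round(2).tolist(),d['K'][0,0])
print(ctrl.observe())
E
```

```text
pics
side [ 0.0974086  -1.08777609  0.65066733] [[0.89, -0.46, -0.02], [-0.21, -0.37, -0.9], [0.41, 0.8, -0.43]] 481.11216993576977
top [ 0.51387847 -0.05828394  1.35626285] [[-0.01, -1.0, -0.01], [-0.99, 0.02, -0.12], [0.12, 0.01, -0.99]] 436.0863269313899
{'t': 0.1, 'qpos': array([ 1.06408410e+00,  2.64728225e-01,  1.60521423e+00,  2.47872621e-05,
        1.27369336e+00, -3.69102840e-02]), 'joint_velocities': array([ 0.00147911, -0.0005975 , -0.00238361, -0.00012422, -0.0003629 ,
        0.00039109]), 'joint_efforts': array([ 6.59699026e-05, -5.03620577e+01, -3.58070719e+01,  7.31021189e-02,
        2.33659870e-02, -7.14479143e-05]), 'tcp_pos': array([0.30527363, 0.60131739, 0.23749106]), 'eef_rot': array([-0.73107304, -3.05475653,  0.00308101]), 'wrist_force': array([ 0.53572823,  0.28775949, -0.67978971]), 'wrist_torque': array([0.03536911, 0.01601755, 0.04031759]), 'finger_force': 0.0, 'grip_width': 1.0003248644635616}
```

View pics/top0.png

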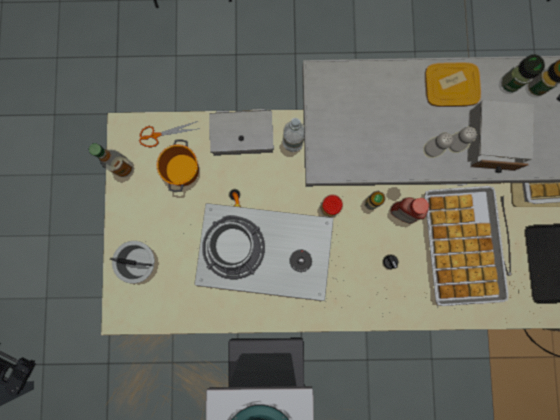

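View pics/side0.png

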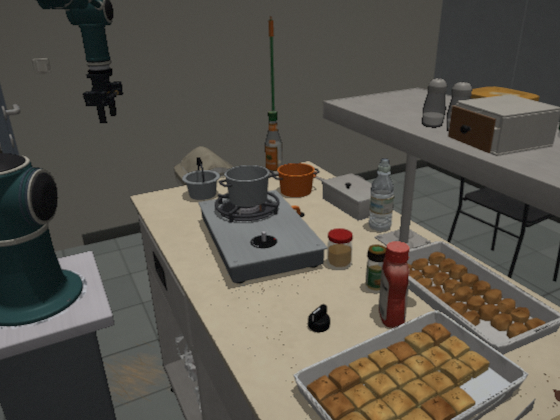

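Top view: small pot (133,262), big pot (234,246), spindle (301,260), knob (391,262), jar (332,205), spice (375,200), sauce (409,208), orange look-alike (178,167). I'll enlarge the key parts in one montage and measure with the depth.

```bash
python3 - <<'E'
from h import *
T=pickle.load(open('top0.pkl','rb'));S=pickle.load(open('side0.pkl','rb'))
def crop(d,u,v,r,n=390):
    c=d['color'][v-r:v+r,u-r:u+r,::-1]; return cv2.resize(c,(n,n),interpolation=cv2.INTER_CUBIC)
m=np.vstack([np.hstack([crop(T,133,262,30,300),crop(T,391,262,15,300)]),np.hstack([crop(T,301,260,15,300),crop(S,263,238,15,300)])])
cv2.imwrite('pics/m0.png',m)
C=cloud(T);Cs=cloud(S)
def top(u,v,r,lo,hi,nm):
    P=C[v-r:v+r,u-r:u+r].reshape(-1,3);P=P[(P[:,2]>lo)&(P[:,2]<hi)]
    c,rr=cv2.minEnclosingCircle(P[:,:2].astype(np.float32));w=cv2.minAreaRect(P[:,:2].astype(np.float32))
    print(nm,len(P),P.mean(0).round(4),'circ',np.round(c,4),round(rr,4),'rect',np.round(w[0],4),np.round(w[1],4),round(w[2],1))
top(133,262,30,.055,.072,'sp rim');top(133,262,30,.1,.14,'sp grip')
top(234,246,32,.16,.185,'bp rim')
top(391,262,14,.012,.03,'knob skirt');top(391,262,14,.034,.06,'knob bar')
top(301,260,16,.075,.1,'spindle')
top(332,205,14,.07,.1,'jar');top(375,200,14,.08,.12,'spice');top(409,208,22,.1,.2,'sauce')
P=C[200:302,190:340].reshape(-1,3);P=P[(P[:,2]>.055)&(P[:,2]<.067)];w=cv2.minAreaRect(P[:,:2].astype(np.float32));print('ring',w)
print('shelf',C[184,350],C[184,500],C[150,400],'tray',C[250,436])
P=Cs[225:250,250:276].reshape(-1,3);P=P[(P[:,2]>.072)&(P[:,2]<.1)];print('side spindle',P.mean(0),P.max(0),P.min(0),len(P))
P=Cs[180:206,225:275].reshape(-1,3)
E
```

```text
sp rim 548 [0.5338 0.3696 0.0656] circ [0.5341 0.3666] 0.063 rect [0.5343 0.3665] [0.1231 0.1207] 89.2
sp grip 144 [0.5337 0.3618 0.1219] circ [0.5334 0.3645] 0.0527 rect [0.5339 0.3644] [0.1052 0.014 ] 80.5
bp rim 369 [0.5797 0.0724 0.1698] circ [0.5755 0.0675] 0.0812 rect [0.5763 0.0694] [0.1399 0.1246] 41.9
knob skirt 111 [ 0.5239 -0.4007  0.0214] circ [ 0.5239 -0.4049] 0.0229 rect [ 0.5249 -0.405 ] [0.0443 0.0425] 89.2
knob bar 68 [ 0.5232 -0.4041  0.0417] circ [ 0.523  -0.4044] 0.0216 rect [ 0.5233 -0.4051] [0.0428 0.0146] 20.5
spindle 12 [ 0.5308 -0.1273  0.0893] circ [ 0.5309 -0.1275] 0.0054 rect [ 0.5308 -0.1274] [0.0091 0.0058] 89.2
jar 343 [ 0.6925 -0.223   0.0859] circ [ 0.6926 -0.2234] 0.0311 rect [ 0.6932 -0.2236] [0.0582 0.0596] 42.2
spice 203 [ 0.7055 -0.3505  0.1037] circ [ 0.7071 -0.3523] 0.0225 rect [ 0.7065 -0.3523] [0.0429 0.0416] 60.6
sauce 532 [ 0.6716 -0.4435  0.1459] circ [ 0.673  -0.4509] 0.0403 rect [ 0.6725 -0.45  ] [0.0794 0.0482] 53.9
ring ((0.5823696851730347, -0.023637890815734863), (0.3863861560821533, 0.2913356125354767), 82.39533996582031)
shelf [ 0.69862215 -0.22898712  0.37106757] [ 0.76098497 -0.76516437 -0.00101643] [ 0.77140541 -0.34147647  0.39026091] tray [ 0.55600042 -0.54347611  0.02323458]
side spindle [ 0.52850704 -0.1314575   0.08241015] [ 0.53529528 -0.12472394  0.09104955] [ 0.52420064 -0.13721571  0.07208994] 34
```

View pics/m0.png

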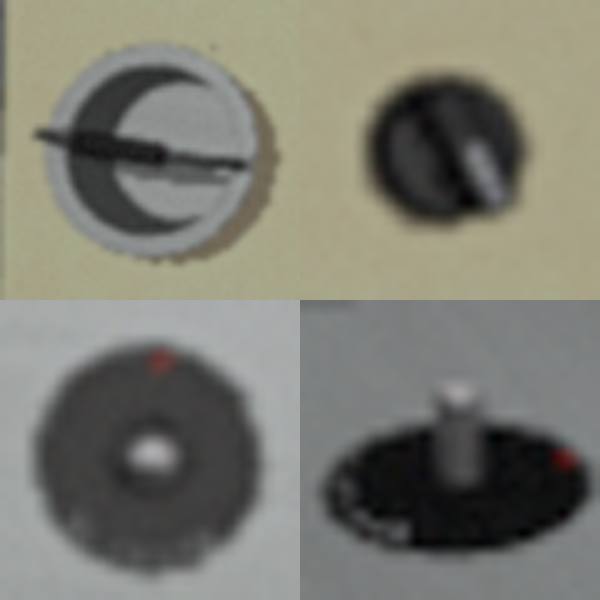

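Montage: the small pot's handle runs almost along y with its +y end further away. The knob's pointer faces the lower right, toward the robot and −y. The spindle tip is at montage (152,455) with the red mark at (162,360). Next I'll refine the big pot centre, the ring yaw and the flat, and compute the first move.

```bash
cat >> h.py <<'E'
from scipy.spatial.transform import Rotation as Ro
def yaw(s): # yaw of tool y, deg
    y=Ro.from_rotvec(s['eef_rot']).as_matrix()[:,1]; return np.degrees(np.arctan2(y[1],y[0]))
def go(p,psi=None):
    s=ctrl.observe();M=Ro.from_rotvec(s['eef_rot']).as_matrix();y0=yaw(s)
    if psi is None: psi=y0
    w=np.radians(psi);M2=np.array([[-np.sin(w),np.cos(w),0],[np.cos(w),np.sin(w),0],[0,0,-1]]) .T
    print('t',round(s['t'],2),'tcp',s['tcp_pos'].round(4),'yaw',round(y0,2),'tilt z',M[:,2].round(4),'F',s['wrist_force'].round(2),'w',round(s['grip_width']*88,1),'ff',round(s['finger_force'],1))
    print('turn about tool z',round(-np.radians(((psi-y0+90)%180)-90),4),'then shift (tool axes after turn)',(M2.T@(np.array(p)-s['tcp_pos'])).round(4))
E
python3 - <<'E'
from h import *
from scipy.optimize import minimize
T=pickle.load(open('top0.pkl','rb'));C=cloud(T)
P=C[210:285,198:272].reshape(-1,3);P=P[(P[:,2]>.166)&(P[:,2]<.18)][:,:2]
best=max(((np.sum(abs(np.hypot(*(P-[x,y]).T)-.059)<.0028),x,y) for x in np.arange(.55,.61,.001) for y in np.arange(.04,.1,.001)))
print('bp',best,len(P))
# ring yaw from front edge: plate points near top height, clear of burner
P=C[195:305,185:345].reshape(-1,3);P=P[(P[:,2]>.057)&(P[:,2]<.066)][:,:2]
h=cv2.convexHull(P.astype(np.float32))[:,0]
for th in np.arange(-12,6,1.):
    c,s=np.cos(np.radians(th)),np.sin(np.radians(th));q=P@np.array([[c,-s],[s,c]]);print(th,np.ptp(np.percentile(q,[.3,99.7],axis=0),axis=0).round(4),end=' | ')
g=T['color'].astype(float).mean(2)[252:269,293:310];print();print(g.astype(int))
pk=C[247:277,376:406].reshape(-1,3);pk=pk[(pk[:,2]>.034)&(pk[:,2]<.06)][:,:2];m=pk.mean(0);e,v=np.linalg.eigh(np.cov((pk-m).T));print('bar',m,np.degrees(np.arctan2(*v[::-1,1])))
go([.534,.366,.17],-9.5)
E
```

```text
bp (np.int64(270), np.float64(0.5760000000000001), np.float64(0.06800000000000003)) 285
-12.0 [0.2649 0.3914] | -11.0 [0.2595 0.3891] | -10.0 [0.2545 0.3865] | -9.0 [0.2496 0.3847] | -8.0 [0.2454 0.3834] | -7.0 [0.2464 0.3838] | -6.0 [0.2502 0.3848] | -5.0 [0.2549 0.3875] | -4.0 [0.2596 0.3899] | -3.0 [0.2643 0.3926] | -2.0 [0.2691 0.3954] | -1.0 [0.274  0.3985] | 0.0 [0.2791 0.4011] | 1.0 [0.2844 0.4033] | 2.0 [0.2893 0.4052] | 3.0 [0.2943 0.4072] | 4.0 [0.2993 0.409 ] | 5.0 [0.3043 0.411 ] | 
[[100  72  63  60  64  61  63  63  68  66  63  63  59  67  88 123 153]
 [ 68  60  62  62  64  65  64  65  64  62  65  64  62  59  64  80 118]
 [ 62  61  64  65  65  66  64  65  63  64  64  65  62  61  61  59  76]
 [ 61  64  64  66  62  66  63  65  63  64  65  64  65  64  63  61  67]
 [ 61  63  64  64  66  61  61  58  54  58  63  66  61  63  63  64  63]
 [ 63  64  63  64  60  58  52  54  52  47  54  61  61  62  64  64  60]
 [ 64  63  65  64  58  57  64  82  87  75  61  61  62  65  64  63  63]
 [ 66  63  65  62  58  65 100 143 153 128  87  58  59  63  65  63  63]
 [ 64  65  63  57  55  73 126 16
[... 154 characters left out ...]
5  54  60  63  65  63  62]
 [ 64  64  60  62  54  45  50  54  57  58  55  57  64  63  64  63  63]
 [ 61  65  65  66  59  58  53  50  54  53  58  62  64  65  63  63  59]
 [ 65  66  63  64  62  61  62  61  60  61  63  63  63  64  60  61  58]
 [ 78  73  65  61  63  65  63  65  64  62  62  63  61  61  63  58  63]
 [ 89  81  68  63  64  64  63  66  64  64  63  60  63  66  62  58  82]
 [ 88  82  71  61  64  66  63  62  61  62  61  67  73  83  73  76 114]]
bar [ 0.52321559 -0.40406993] -158.04842426146604
t 0.1 tcp [0.3053 0.6013 0.2375] yaw 63.08 tilt z [-0.001  -0.0018 -1.    ] F [ 0.54  0.29 -0.68] w 88.0 ff 0.0
turn about tool z 1.2668 then shift (tool axes after turn) [-0.1943  0.2644  0.0675]
```

Emit:
{"fn": "send_rows", "kwargs": {
  "fingers": [1,1,1,1,1,1,1],
  "xyz": [
    [0,0,0],
    [0,0,0],
    [0,0,0],
    [0,0,0],
    [0,0,0],
    [0,0,0],
    [0,0,0]
  ],
  "angular": [
    [0,0,0.181],
    [0,0,0.181],
    [0,0,0.181],
    [0,0,0.181],
    [0,0,0.181],
    [0,0,0.181],
    [0,0,0.181]
  ]
}}

```text
t: 0.98
tcp_pos: [0.3054, 0.6015, 0.2379]
eef_rot: [2.404, 2.022, -0.002]
wrist_force: [-0.4, -0.3, 0.3]
grip_width: 1.001
finger_force: 0.0
```

```bash
python3 -c "
from h import *
go([.534,.366,.16],-9.5)"
```

```text
t 0.97 tcp [0.3054 0.6015 0.2379] yaw -9.85 tilt z [-6.0e-04 -1.1e-03 -1.0e+00] F [-0.43 -0.28  0.34] w 88.1 ff 0.0
turn about tool z -0.0061 then shift (tool axes after turn) [-0.1946  0.2644  0.0779]
```

Emit:
{"fn": "send_rows", "kwargs": {
  "fingers": [1,1,1,1,1,1,1,1,1,1],
  "xyz": [
    [-0.0195,0.0264,0.005],
    [-0.0195,0.0264,0.005],
    [-0.0195,0.0264,0.005],
    [-0.0195,0.0264,0.005],
    [-0.0195,0.0264,0.005],
    [-0.0195,0.0264,0.005],
    [-0.0195,0.0264,0.005],
    [-0.0195,0.0264,0.005],
    [-0.0195,0.0264,0.005],
    [-0.0195,0.0264,0.005]
  ],
  "angular": [
    [0,0,0],
    [0,0,0],
    [0,0,0],
    [0,0,0],
    [0,0,0],
    [0,0,0],
    [0,0,0],
    [0,0,0],
    [0,0,0],
    [0,0,0]
  ]
}}

```text
t: 2.22
tcp_pos: [0.5341, 0.3649, 0.1879]
eef_rot: [-2.398, -2.029, 0.002]
wrist_force: [-0.4, 0.0, 0.1]
grip_width: 0.998
finger_force: 0.0
```

```bash
python3 -c "
from h import *
go([.534,.366,.099],-9.5)"
```

```text
t 2.23 tcp [0.5341 0.3649 0.1879] yaw -9.51 tilt z [-9.e-04 -5.e-04 -1.e+00] F [-0.4   0.01  0.06] w 87.9 ff 0.0
turn about tool z -0.0002 then shift (tool axes after turn) [ 0.0011 -0.0002  0.0889]
```

Emit:
{"fn": "send_rows", "kwargs": {
  "fingers": [1,1,1,1,0,0,0,0,0,0],
  "xyz": [
    [0.001,0,0.025],
    [0,0,0.025],
    [0,0,0.025],
    [0,0,0.014],
    [0,0,0],
    [0,0,0],
    [0,0,0],
    [0,0,0],
    [0,0,0],
    [0,0,0]
  ],
  "angular": [
    [0,0,0],
    [0,0,0],
    [0,0,0],
    [0,0,0],
    [0,0,0],
    [0,0,0],
    [0,0,0],
    [0,0,0],
    [0,0,0],
    [0,0,0]
  ],
  "squeeze": 30
}}

```text
t: 3.48
tcp_pos: [0.5339, 0.3669, 0.0999]
eef_rot: [2.398, 2.03, 0.0]
wrist_force: [0.1, -0.0, 0.1]
grip_width: 0.344
finger_force: 0.0
```

```bash
python3 -c "
from h import *
go([.534,.366,.31])"
```

```text
t 3.48 tcp [0.5339 0.3669 0.0999] yaw -9.51 tilt z [ 1.e-04  1.e-04 -1.e+00] F [ 0.12 -0.04  0.11] w 30.3 ff 0.0
turn about tool z -0.0 then shift (tool axes after turn) [-9.000e-04  2.000e-04 -2.101e-01]
```

Emit:
{"fn": "send_rows", "kwargs": {
  "fingers": [0,0,0,0,0,0,0,0,0,0],
  "xyz": [
    [0,0,0],
    [0,0,0],
    [0,0,0],
    [0,0,0],
    [0,0,-0.01],
    [0,0,-0.03],
    [0,0,-0.045],
    [0,0,-0.045],
    [0,0,-0.045],
    [0,0,-0.035]
  ],
  "angular": [
    [0,0,0],
    [0,0,0],
    [0,0,0],
    [0,0,0],
    [0,0,0],
    [0,0,0],
    [0,0,0],
    [0,0,0],
    [0,0,0],
    [0,0,0]
  ]
}}

```text
t: 4.72
tcp_pos: [0.5337, 0.3669, 0.312]
eef_rot: [2.398, 2.03, 0.002]
wrist_force: [0.8, 0.6, -4.0]
grip_width: 0.153
finger_force: 30.0
```

```bash
python3 -c "
from h import *
go([.576,.068,.31])
d=cap('side','side1');T=cap('top','top1')
C=cloud(T);P=C[200:310,80:200].reshape(-1,3);P=P[(P[:,2]>.25)&(P[:,2]<.29)];c,r=cv2.minEnclosingCircle(P[:,:2].astype(np.float32));print('rim',c,r,P.mean(0),len(P))
m=d['color'][60:260,140:340,::-1];cv2.imwrite('pics/s1.png',cv2.resize(m,(500,500)))"
```

```text
t 4.72 tcp [0.5337 0.3669 0.312 ] yaw -9.51 tilt z [ 8.e-04  6.e-04 -1.e+00] F [ 0.79  0.55 -4.04] w 13.5 ff 30.0
turn about tool z -0.0 then shift (tool axes after turn) [-0.2878  0.0911  0.002 ]
rim (0.5362047553062439, 0.3662126660346985) 0.06302157789468765 [0.53275929 0.34730485 0.28152472] 542
```

View pics/s1.png

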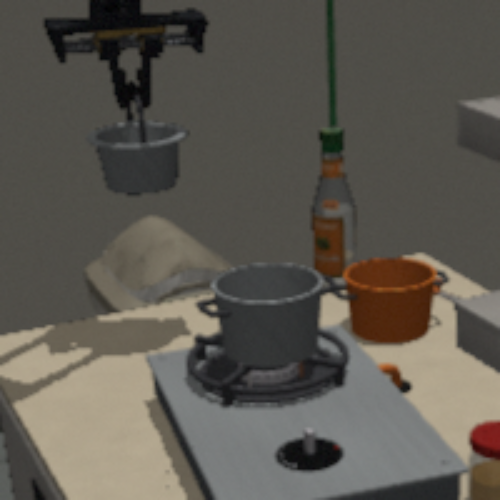

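The pot hangs level (rim at about (95,135)–(185,135) in the crop), with its underside at z≈0.213, clear of the big pot's rim. I'll carry it over.

Emit:
{"fn": "send_rows", "kwargs": {
  "fingers": [0,0,0,0,0,0,0,0,0,0],
  "xyz": [
    [-0.015,0.005,0],
    [-0.03,0.009,0],
    [-0.04,0.013,0],
    [-0.04,0.013,0],
    [-0.04,0.013,0],
    [-0.04,0.013,0],
    [-0.04,0.012,0],
    [-0.027,0.008,0],
    [-0.015,0.004,0],
    [0,0,0]
  ],
  "angular": [
    [0,0,0],
    [0,0,0],
    [0,0,0],
    [0,0,0],
    [0,0,0],
    [0,0,0],
    [0,0,0],
    [0,0,0],
    [0,0,0],
    [0,0,0]
  ]
}}

```text
t: 6.08
tcp_pos: [0.5743, 0.068, 0.3078]
eef_rot: [-2.398, -2.026, 0.004]
wrist_force: [-0.4, 2.0, -3.1]
grip_width: 0.157
finger_force: 30.0
```

```bash
python3 -c "
from h import *
go([.5755,.0685,.209])
T=cap('top','top2');C=cloud(T);P=C[190:310,170:290].reshape(-1,3);P=P[(P[:,2]>.255)&(P[:,2]<.29)];c,r=cv2.minEnclosingCircle(P[:,:2].astype(np.float32));print('rim',c,r,P[:,2].mean(),len(P))
best=max(((np.sum(abs(np.hypot(*(P[:,:2]-[x,y]).T)-.0585)<.0045),x,y) for x in np.arange(.55,.61,.001) for y in np.arange(.04,.1,.001)));print(best)"
```

```text
t 6.08 tcp [0.5743 0.068  0.3078] yaw -9.62 tilt z [-0.0033  0.     -1.    ] F [-0.45  1.95 -3.14] w 13.8 ff 30.0
turn about tool z -0.0 then shift (tool axes after turn) [0.0007 0.0011 0.0988]
rim (0.574378490447998, 0.06855147331953049) 0.06271477043628693 0.27339026751222856 288
(np.int64(212), np.float64(0.5750000000000001), np.float64(0.06900000000000003))
```

Emit:
{"fn": "send_rows", "kwargs": {
  "fingers": [0,0,0,0,0,0,0,0,0,0],
  "xyz": [
    [0.0005,0.001,0.01],
    [0,0,0.02],
    [0,0,0.02],
    [0,0,0.015],
    [0,0,0.01],
    [0,0,0.008],
    [0,0,0.006],
    [0,0,0.004],
    [0,0,0.003],
    [0,0,0]
  ],
  "angular": [
    [0,0,0],
    [0,0,0],
    [0,0,0],
    [0,0,0],
    [0,0,0],
    [0,0,0],
    [0,0,0],
    [0,0,0],
    [0,0,0],
    [0,0,0]
  ]
}}

```text
t: 7.38
tcp_pos: [0.5763, 0.0693, 0.2137]
eef_rot: [2.398, 2.03, 0.0]
wrist_force: [-0.2, 0.3, -3.8]
grip_width: 0.155
finger_force: 30.0
```

```bash
python3 -c "
from h import *
go([.5755,.0685,.2099])"
```

```text
t 7.38 tcp [0.5763 0.0693 0.2137] yaw -9.51 tilt z [ 1.e-04 -0.e+00 -1.e+00] F [-0.17  0.33 -3.82] w 13.6 ff 30.0
turn about tool z -0.0 then shift (tool axes after turn) [-0.0009 -0.0007  0.0038]
```

Still hanging (−3.8 N). I'll go 4 mm further, let go, then rise.

Emit:
{"fn": "send_rows", "kwargs": {
  "fingers": [0,0,0,0,0.35,0.5,0.5,0.5,0.5,0.5],
  "xyz": [
    [0,0,0.002],
    [0,0,0.0015],
    [0,0,0.0005],
    [0,0,0],
    [0,0,0],
    [0,0,0],
    [0,0,0],
    [0,0,0],
    [0,0,0],
    [0,0,0]
  ],
  "angular": [
    [0,0,0],
    [0,0,0],
    [0,0,0],
    [0,0,0],
    [0,0,0],
    [0,0,0],
    [0,0,0],
    [0,0,0],
    [0,0,0],
    [0,0,0]
  ]
}}

```text
t: 8.62
tcp_pos: [0.5763, 0.0693, 0.2097]
eef_rot: [-2.398, -2.03, 0.0]
wrist_force: [0.4, 0.5, -0.2]
grip_width: 0.502
finger_force: 0.0
```

Emit:
{"fn": "send_rows", "kwargs": {
  "fingers": [0.6,0.6,0.6,0.6],
  "xyz": [
    [0,0,-0.02],
    [0,0,-0.03],
    [0,0,-0.03],
    [0,0,-0.02]
  ],
  "angular": [
    [0,0,0],
    [0,0,0],
    [0,0,0],
    [0,0,0]
  ]
}}

```text
t: 9.12
tcp_pos: [0.5771, 0.0694, 0.3131]
eef_rot: [2.396, 2.028, 0.005]
wrist_force: [0.3, 0.3, -0.3]
grip_width: 0.603
finger_force: 0.0
```

```bash
python3 - <<'E'
from h import *
S=cap('side','side3')
m=S['color'][140:260,190:330,::-1];cv2.imwrite('pics/s3.png',cv2.resize(m,(700,600),interpolation=cv2.INTER_CUBIC))
C=cloud(S);P=C[150:215,210:285].reshape(-1,3);P=P[(P[:,2]>.15)&(P[:,2]<.2)];print('rim z pct',np.percentile(P[:,2],[50,80,95,99]))
go([.523,-.404,.23],-68)
E
```

```text
rim z pct [0.1680357  0.17739977 0.17993704 0.19504871]
t 9.18 tcp [0.5782 0.0695 0.3156] yaw -9.51 tilt z [ 7.4e-03  6.0e-04 -1.0e+00] F [ 0.21 -0.35  1.92] w 52.8 ff 0.0
turn about tool z 1.0208 then shift (tool axes after turn) [-0.2285  0.4184  0.0856]
```

View pics/s3.png

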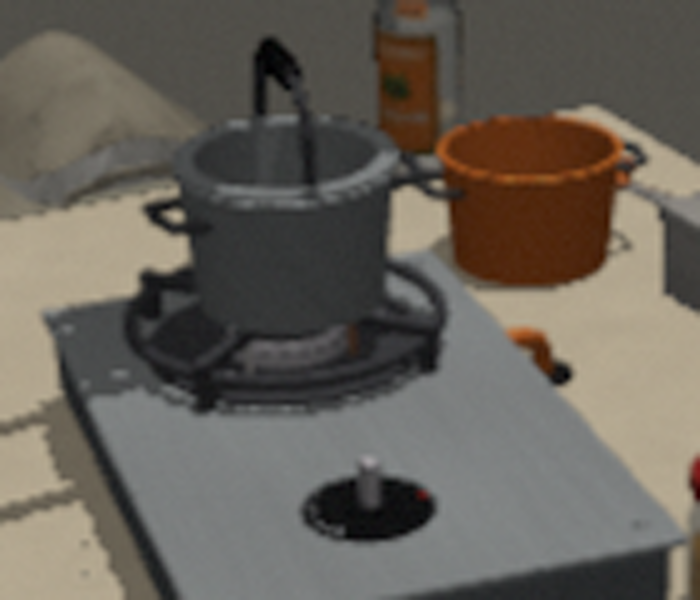

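The small pot sits rim on rim, level and free. Next comes the knob: turn, then travel high.

Emit:
{"fn": "send_rows", "kwargs": {
  "fingers": [0.6,0.6,0.6,0.6,0.6,0.6],
  "xyz": [
    [0,0,0],
    [0,0,0],
    [0,0,0],
    [0,0,0],
    [0,0,0],
    [0,0,0]
  ],
  "angular": [
    [0,0,0.17],
    [0,0,0.17],
    [0,0,0.17],
    [0,0,0.17],
    [0,0,0.17],
    [0,0,0.17]
  ]
}}

```text
t: 9.93
tcp_pos: [0.576, 0.0693, 0.3093]
eef_rot: [-3.085, -0.592, 0.001]
wrist_force: [0.2, 0.0, -0.0]
grip_width: 0.599
finger_force: 0.0
```

Emit:
{"fn": "send_rows", "kwargs": {
  "fingers": [0.6,0.6,0.6,0.6,0.6,0.6,0.6,0.6,0.6,0.6],
  "xyz": [
    [-0.0228,0.042,0],
    [-0.0228,0.042,0],
    [-0.0228,0.042,0],
    [-0.0228,0.042,0],
    [-0.0228,0.042,0.01],
    [-0.0228,0.042,0.015],
    [-0.0228,0.042,0.015],
    [-0.0228,0.042,0.02],
    [-0.0228,0.042,0.02],
    [-0.0228,0.042,0.02]
  ],
  "angular": [
    [0,0,0],
    [0,0,0],
    [0,0,0],
    [0,0,0],
    [0,0,0],
    [0,0,0],
    [0,0,0],
    [0,0,0],
    [0,0,0],
    [0,0,0]
  ]
}}

```text
t: 11.18
tcp_pos: [0.5221, -0.407, 0.2088]
eef_rot: [-3.083, -0.6, 0.0]
wrist_force: [0.2, 0.0, 0.5]
grip_width: 0.605
finger_force: 0.0
```

Emit:
{"fn": "send_rows", "kwargs": {
  "fingers": [0.6,0.6],
  "xyz": [
    [0,0,0],
    [0,0,0]
  ],
  "angular": [
    [0,0,0],
    [0,0,0]
  ]
}}

```text
t: 11.42
tcp_pos: [0.5224, -0.4052, 0.2093]
eef_rot: [-3.083, -0.599, 0.001]
wrist_force: [0.2, 0.0, 0.2]
grip_width: 0.597
finger_force: 0.0
```

```bash
python3 - <<'E'
from h import *
from scipy.optimize import minimize
go([.5235,-.4045,.0245],-68)
# flat direction: fit a rendered D tip to the top views
T=[pickle.load(open(f'top{i}.pkl','rb')) for i in (0,1)]+[cap('top')]
G=np.mean([t['color'].astype(float).mean(2) for t in T],0)[254:268,293:310];d=T[0]
xs=np.linspace(-.0075,.0075,61);X,Y=np.meshgrid(xs,xs)
K,R,t=map(np.array,(d['K'],d['R'],d['t']))
def model(p,z=.089):
    cx,cy,th,a,b,sg=p;c,s=np.cos(th),np.sin(th)
    m=(np.hypot(X,Y)<.006-.0008)&(X*c+Y*s<.003-.0008)
    W=np.stack([cx+X[m],cy+Y[m],np.full(m.sum(),z)],-1)@R.T+t
    uv=(W@K.T);uv=uv[:,:2]/uv[:,2:]
    im,_,_=np.histogram2d(uv[:,1],uv[:,0],bins=[np.arange(254,268.01,.25)-.5,np.arange(293,310.01,.25)-.5])
    im=cv2.GaussianBlur(im,(0,0),sg*4).reshape(14,4,17,4).sum((1,3))
    return a+b*im/im.max()
w=np.zeros_like(G);w[2:11,3:14]=1
out=[]
for th in np.radians(np.arange(90,271,15)):
    r=minimize(lambda q:(w*(model([q[0]/100,q[1]/100,th,q[2],q[3],abs(q[4])+.2])-G)**2).sum(),[53.08,-12.74,60,105,.4],method='Nelder-Mead',options=dict(maxiter=600))
    print(round(np.degrees(th)),round(r.fun),r.x.round(2))
E
```

```text
t 11.43 tcp [ 0.5224 -0.4052  0.2093] yaw -67.99 tilt z [-6.0e-04  1.2e-03 -1.0e+00] F [0.23 0.04 0.22] w 52.5 ff 0.0
turn about tool z 0.0002 then shift (tool axes after turn) [ 0.0012 -0.0002  0.1848]
90 10763 [ 53.14 -12.7   60.54 121.69   0.46]
105 8673 [ 53.09 -12.72  59.13 116.19   0.69]
120 8071 [ 53.07 -12.74  58.49 115.72   0.56]
135 6934 [ 53.05 -12.77  60.97 120.85   0.37]
150 5201 [ 53.03 -12.8   59.65 118.54   0.4 ]
165 4115 [ 53.03 -12.8   61.75 117.3    0.37]
180 4553 [ 53.03 -12.82  60.47 110.14   0.41]
195 5124 [ 53.03 -12.85  62.11 114.39   0.39]
210 7193 [ 53.03 -12.87  61.75 107.17   0.4 ]
225 7320 [ 53.04 -12.9   59.45 117.36   0.63]
240 8676 [ 53.06 -12.9   59.31 114.49   0.66]
255 10665 [ 53.09 -12.92  61.57 116.61   0.41]
270 10617 [ 53.13 -12.97  61.43 119.01   0.42]<stdin>:16: RuntimeWarning: invalid value encountered in divide
```

Emit:
{"fn": "send_rows", "kwargs": {
  "fingers": [0.6,0.6,0.6,0.6,0.6,0.6,0.6,0.6,0.6],
  "xyz": [
    [0.001,0,0.03],
    [0,0,0.04],
    [0,0,0.04],
    [0,0,0.03],
    [0,0,0.02],
    [0,0,0.015],
    [0,0,0.006],
    [0,0,0.003],
    [0,0,0]
  ],
  "angular": [
    [0,0,0],
    [0,0,0],
    [0,0,0],
    [0,0,0],
    [0,0,0],
    [0,0,0],
    [0,0,0],
    [0,0,0],
    [0,0,0]
  ]
}}

```text
t: 12.6
tcp_pos: [0.524, -0.4056, 0.0264]
eef_rot: [3.083, 0.6, 0.001]
wrist_force: [-0.7, -0.6, -0.1]
grip_width: 0.602
finger_force: 0.0
```

Emit:
{"fn": "send_rows", "kwargs": {
  "fingers": [0,0,0,0,0,0,0,0,0,0],
  "xyz": [
    [0,0,0],
    [0,0,0],
    [0,0,0],
    [0,0,0],
    [0,0,0],
    [0,0,0],
    [0,0,0],
    [0,0,0],
    [0,0,0],
    [0,0,0]
  ],
  "angular": [
    [0,0,0],
    [0,0,0],
    [0,0,0],
    [0,0,0],
    [0,0,0],
    [0,0,0],
    [0,0,0],
    [0,0,0],
    [0,0,0],
    [0,0,0]
  ],
  "squeeze": 30
}}

```text
t: 13.85
tcp_pos: [0.5236, -0.4052, 0.0258]
eef_rot: [3.084, 0.601, 0.0]
wrist_force: [-0.4, -0.3, 2.0]
grip_width: 0.155
finger_force: 30.0
```

```bash
python3 - <<'E'
from h import *
go([.5303,-.1278,.15],80)
S=cap('side','side4');m=S['color'][270:350,270:370,::-1];cv2.imwrite('pics/s4.png',cv2.resize(m,(700,560),interpolation=cv2.INTER_CUBIC))
E
```

```text
t 13.85 tcp [ 0.5236 -0.4052  0.0258] yaw -67.95 tilt z [ 1.e-04 -1.e-04 -1.e+00] F [-0.36 -0.26  2.02] w 13.6 ff 30.0
turn about tool z 0.5594 then shift (tool axes after turn) [ 0.0416  0.2744 -0.1242]
```

View pics/s4.png

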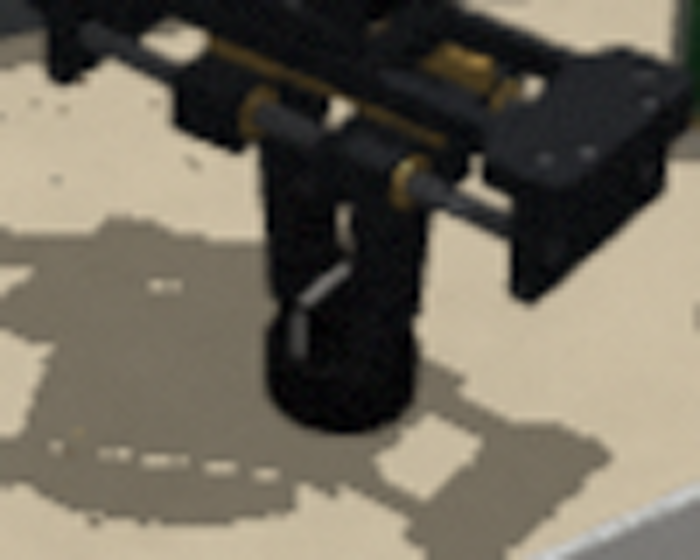

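The knob is gripped squarely: opening 13.6 mm against the 14 mm bar, pointer at about −158°. I'll lift, turn the pointer to about 171.5° and move over the spindle.

Emit:
{"fn": "send_rows", "kwargs": {
  "fingers": [0,0,0,0,0,0,0,0],
  "xyz": [
    [0,0,-0.025],
    [0,0,-0.05],
    [0,0,-0.05],
    [0,0,0],
    [0,0,0],
    [0,0,0],
    [0,0,0],
    [0,0,0]
  ],
  "angular": [
    [0,0,0],
    [0,0,0],
    [0,0,0],
    [0,0,0.133],
    [0,0,0.134],
    [0,0,0.133],
    [0,0,0.133],
    [0,0,0]
  ]
}}

```text
t: 14.9
tcp_pos: [0.5232, -0.4047, 0.15]
eef_rot: [-3.132, 0.23, 0.002]
wrist_force: [-0.1, 0.4, -1.2]
grip_width: 0.159
finger_force: 30.0
```

```bash
python3 -c "
from h import *
go([.5303,-.1278,.135],-98.5)"
```

```text
t 14.9 tcp [ 0.5232 -0.4047  0.15  ] yaw -98.41 tilt z [-9.e-04  9.e-04 -1.e+00] F [-0.09  0.43 -1.16] w 14.0 ff 30.0
turn about tool z 0.0016 then shift (tool axes after turn) [-0.0339 -0.275   0.015 ]
```

Emit:
{"fn": "send_rows", "kwargs": {
  "fingers": [0,0,0,0,0,0,0,0,0,0],
  "xyz": [
    [-0.002,-0.015,0],
    [-0.004,-0.035,0],
    [-0.005,-0.04,0],
    [-0.005,-0.04,0],
    [-0.005,-0.04,0],
    [-0.005,-0.04,0],
    [-0.004,-0.035,0.005],
    [-0.0025,-0.02,0.005],
    [-0.0014,-0.01,0.005],
    [0,0,0]
  ],
  "angular": [
    [0,0,0],
    [0,0,0],
    [0,0,0],
    [0,0,0],
    [0,0,0],
    [0,0,0],
    [0,0,0],
    [0,0,0],
    [0,0,0],
    [0,0,0]
  ]
}}

```text
t: 16.15
tcp_pos: [0.5302, -0.1279, 0.135]
eef_rot: [3.133, -0.231, -0.002]
wrist_force: [-0.2, -0.7, -0.5]
grip_width: 0.156
finger_force: 30.0
```

```bash
python3 - <<'E'
from h import *
go([.5303,-.1278,.120],-98.5)
S=cap('side','side5');K,R,t=map(np.array,(S['K'],S['R'],S['t']))
s=ctrl.observe()['tcp_pos']
for nm,p in(('knob underside centre exp',[s[0],s[1],s[2]-.0258]),('tip exp',[.5303,-.1278,.089])):
    q=K@(R@np.array(p)+t);print(nm,q[:2]/q[2])
C=cloud(S);c=C[180:260,230:300].reshape(-1,3)
b=np.c_[c];m=(b[:,2]>s[2]-.0255)&(b[:,2]<s[2]-.006)&(np.hypot(*(b[:,:2]-s[:2]).T)<.035);P=b[m][:,:2]
from scipy.optimize import least_squares
r=least_squares(lambda q:np.hypot(*(P-q).T)-.023,s[:2],loss='soft_l1',f_scale=.001);print('skirt centre by side depth',r.x,m.sum(),'tcp',s)
m=(b[:,2]>.07)&(b[:,2]<.088)&(np.hypot(*(b[:,:2]-[.53,-.128]).T)<.012);P2=b[m][:,:2];r=least_squares(lambda q:np.hypot(*(P2-q).T)-.006,[.53,-.128],loss='soft_l1',f_scale=.001);print('spindle by side depth',r.x,m.sum())
cv2.imwrite('pics/s5.png',cv2.resize(S['color'][190:260,220:310,::-1],(720,560),interpolation=cv2.INTER_CUBIC))
E
```

```text
t 16.15 tcp [ 0.5302 -0.1279  0.135 ] yaw -98.43 tilt z [-0.0012  0.     -1.    ] F [-0.15 -0.65 -0.48] w 13.7 ff 30.0
turn about tool z 0.0013 then shift (tool axes after turn) [ 0.0001 -0.0001  0.015 ]
knob underside centre exp [263.54190442 224.2800188 ]
tip exp [263.6335964  231.58008248]
skirt centre by side depth [ 0.52868179 -0.12744093] 119 tcp [ 0.53050646 -0.12852948  0.13540158]
spindle by side depth [ 0.53095513 -0.12921827] 29
```

View pics/s5.png

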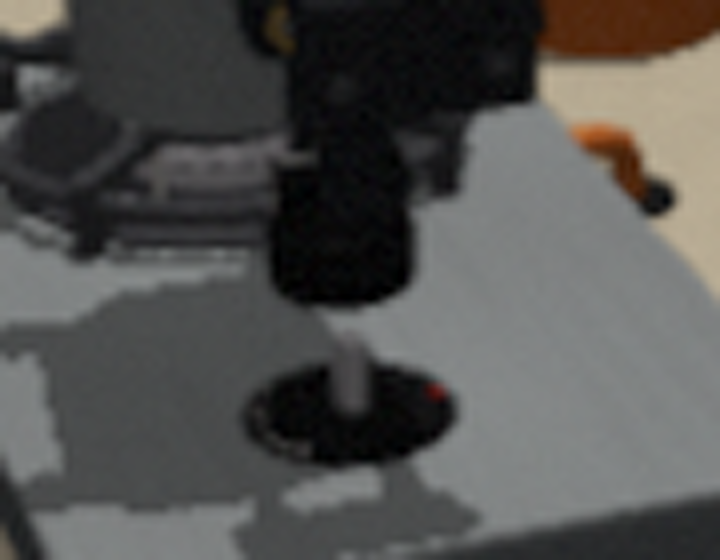

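The knob silhouette centres at x≈342 and the spindle at ≈351 (8 px = 1 px of the camera), so the knob is roughly 1.5–2 mm too far left in this view. I'll shift by about 1.5 mm and descend gently.

Emit:
{"fn": "send_rows", "kwargs": {
  "fingers": [0,0,0,0,0,0,0,0],
  "xyz": [
    [0.0012,0.0005,0.008],
    [0,0,0.008],
    [0,0,0.003],
    [0,0,0.002],
    [0,0,0.001],
    [0,0,0.001],
    [0,0,0.001],
    [0,0,0]
  ],
  "angular": [
    [0,0,0],
    [0,0,0],
    [0,0,0],
    [0,0,0],
    [0,0,0],
    [0,0,0],
    [0,0,0],
    [0,0,0]
  ]
}}

```text
t: 17.2
tcp_pos: [0.5318, -0.1289, 0.1121]
eef_rot: [3.133, -0.232, 0.0]
wrist_force: [-0.9, -0.0, 2.3]
grip_width: 0.16
finger_force: 30.0
```

Emit:
{"fn": "send_rows", "kwargs": {
  "fingers": [0,0,0],
  "xyz": [
    [0,0,0.001],
    [0,0,0.001],
    [0,0,0]
  ],
  "angular": [
    [0,0,0],
    [0,0,0],
    [0,0,0]
  ]
}}

```text
t: 17.58
tcp_pos: [0.5317, -0.1288, 0.1098]
eef_rot: [-3.133, 0.233, 0.0]
wrist_force: [-3.2, 0.4, 4.3]
grip_width: 0.156
finger_force: 30.0
```

```bash
python3 - <<'E'
from h import *
for i in range(3): go([.5303,-.1278,.0988],-98.5); S=cap('side')
E
```

```text
t 17.57 tcp [ 0.5317 -0.1288  0.1098] yaw -98.49 tilt z [-1.e-04  1.e-04 -1.e+00] F [-3.21  0.41  4.26] w 13.8 ff 30.0
turn about tool z 0.0002 then shift (tool axes after turn) [-0.0015 -0.0008  0.011 ]
t 17.62 tcp [ 0.5317 -0.1288  0.1098] yaw -98.49 tilt z [-1.e-04  0.e+00 -1.e+00] F [-1.68 -0.12  4.71] w 13.4 ff 30.0
turn about tool z 0.0002 then shift (tool axes after turn) [-0.0016 -0.0008  0.011 ]
t 17.68 tcp [ 0.5317 -0.1288  0.1098] yaw -98.49 tilt z [-1.e-04  1.e-04 -1.e+00] F [-2.15  0.08  3.43] w 13.6 ff 30.0
turn about tool z 0.0002 then shift (tool axes after turn) [-0.0015 -0.0008  0.011 ]
```

The spindle pushes the knob toward −x (Fx≈−2), so back off in x and watch.

Emit:
{"fn": "send_rows", "kwargs": {
  "fingers": [0,0,0],
  "xyz": [
    [-0.0006,0,0],
    [-0.0006,0,0],
    [0,0,0]
  ],
  "angular": [
    [0,0,0],
    [0,0,0],
    [0,0,0]
  ]
}}

```text
t: 18.1
tcp_pos: [0.5304, -0.1286, 0.1092]
eef_rot: [-3.133, 0.233, 0.0]
wrist_force: [0.1, -0.1, -1.2]
grip_width: 0.155
finger_force: 30.0
```

```bash
python3 - <<'E'
from h import *
f=[]
for i in range(6): cap('side'); f.append(ctrl.observe()['wrist_force'])
print(np.mean(f,0)); go([.5303,-.1278,.0988],-98.5)
E
```

```text
[-0.35136581  0.12253925 -1.32205729]
t 18.4 tcp [ 0.5305 -0.1287  0.1096] yaw -98.49 tilt z [-2.e-04  1.e-04 -1.e+00] F [-0.27  0.36 -0.63] w 14.2 ff 30.0
turn about tool z 0.0001 then shift (tool axes after turn) [-0.0003 -0.0008  0.0108]
```

Force is back to the knob's weight and the underside is below the tip, so it has slipped onto the spindle. I'll continue down.

Emit:
{"fn": "send_rows", "kwargs": {
  "fingers": [0,0,0,0,0],
  "xyz": [
    [0,0,0.0015],
    [0,0,0.0015],
    [0,0,0.0015],
    [0,0,0.0015],
    [0,0,0]
  ],
  "angular": [
    [0,0,0],
    [0,0,0],
    [0,0,0],
    [0,0,0],
    [0,0,0]
  ]
}}

```text
t: 19.02
tcp_pos: [0.5304, -0.1287, 0.1035]
eef_rot: [-3.133, 0.233, 0.0]
wrist_force: [-0.7, -0.5, -1.5]
grip_width: 0.155
finger_force: 30.0
```

```bash
python3 - <<'E'
from h import *
f=[]
for i in range(6): cap('side'); f.append(ctrl.observe()['wrist_force'])
print(np.mean(f,0),ctrl.observe()['wrist_torque']); go([.5303,-.1278,.0988],-98.5)
E
```

```text
[-0.90094792 -0.04005188 -1.42340407] [0.02567097 0.3497687  0.00260149]
t 19.32 tcp [ 0.5305 -0.1287  0.1037] yaw -98.49 tilt z [-1.e-04  0.e+00 -1.e+00] F [-0.81 -0.36 -1.63] w 13.5 ff 30.0
turn about tool z 0.0002 then shift (tool axes after turn) [-0.0003 -0.0008  0.0049]
```

Emit:
{"fn": "send_rows", "kwargs": {
  "fingers": [0,0,0,0,0,0],
  "xyz": [
    [-0.0003,0,0.0015],
    [0,0,0.0015],
    [0,0,0.0015],
    [0,0,0.001],
    [0,0,0.001],
    [0,0,0]
  ],
  "angular": [
    [0,0,0],
    [0,0,0],
    [0,0,0],
    [0,0,0],
    [0,0,0],
    [0,0,0]
  ],
  "squeeze": 45
}}

```text
t: 20.08
tcp_pos: [0.5305, -0.1287, 0.0976]
eef_rot: [3.133, -0.233, 0.001]
wrist_force: [-1.3, 0.8, 2.1]
grip_width: 0.157
finger_force: 45.0
```

```bash
python3 - <<'E'
from h import *
f=[]
for i in range(6): cap('side'); f.append(ctrl.observe()['wrist_force'])
print(np.mean(f,0),ctrl.observe()['wrist_torque']); go([.5303,-.1278,.0928],-98.5)
E
```

```text
[-1.55479586  0.50575174  3.20095749] [ 0.08526243  0.31711491 -0.02643586]
t 20.38 tcp [ 0.5304 -0.1287  0.0974] yaw -98.49 tilt z [ 4.e-04 -1.e-04 -1.e+00] F [-0.88  0.93  2.75] w 13.7 ff 45.0
turn about tool z 0.0001 then shift (tool axes after turn) [-0.0003 -0.0009  0.0046]
```

The spring is felt (about 4.5 N, 1.4 mm in). Now press to the stop.

Emit:
{"fn": "send_rows", "kwargs": {
  "fingers": [0,0,0,0,0,0],
  "xyz": [
    [-0.0004,0,0.001],
    [0,0,0.001],
    [0,0,0.001],
    [0,0,0.001],
    [0,0,0.0008],
    [0,0,0]
  ],
  "angular": [
    [0,0,0],
    [0,0,0],
    [0,0,0],
    [0,0,0],
    [0,0,0],
    [0,0,0]
  ]
}}

```text
t: 21.12
tcp_pos: [0.5304, -0.1287, 0.0929]
eef_rot: [3.133, -0.233, 0.002]
wrist_force: [-0.5, 1.1, 6.0]
grip_width: 0.154
finger_force: 45.0
```

```bash
python3 - <<'E'
from h import *
f=[]
for i in range(6): cap('side'); f.append(ctrl.observe()['wrist_force'])
print(np.mean(f,0),ctrl.observe()['wrist_torque']); go([.5303,-.1278,.0928],-98.5)
E
```

```text
[-0.95651041  0.7279533   5.90787628] [0.11744487 0.3275352  0.04588838]
t 21.43 tcp [ 0.5304 -0.1287  0.0929] yaw -98.49 tilt z [ 1.e-03 -2.e-04 -1.e+00] F [-0.67  0.86  5.22] w 13.5 ff 45.0
turn about tool z 0.0002 then shift (tool axes after turn) [-0.0002 -0.0009  0.0001]
```

Emit:
{"fn": "send_rows", "kwargs": {
  "fingers": [0,0,0,0],
  "xyz": [
    [0,0,0.0006],
    [0,0,0.0006],
    [0,0,0.0004],
    [0,0,0]
  ],
  "angular": [
    [0,0,0],
    [0,0,0],
    [0,0,0],
    [0,0,0]
  ]
}}

```text
t: 21.92
tcp_pos: [0.5305, -0.1287, 0.0924]
eef_rot: [3.133, -0.233, 0.002]
wrist_force: [-4.0, 1.5, 12.6]
grip_width: 0.155
finger_force: 45.0
```

```bash
python3 - <<'E'
from h import *
f=[]
for i in range(6): S=cap('side'); f.append(ctrl.observe()['wrist_force'])
print(np.mean(f,0),ctrl.observe()['wrist_torque']); go([.5303,-.1278,.0928],-98.5)
cv2.imwrite('pics/s6.png',cv2.resize(S['color'][140:280,190:350,::-1],(680,595),interpolation=cv2.INTER_CUBIC))
E
```

```text
[-3.186116    1.27022864 12.18479072] [0.23628078 0.78823215 0.0100956 ]
t 22.23 tcp [ 0.5305 -0.1287  0.0924] yaw -98.49 tilt z [ 1.2e-03 -3.0e-04 -1.0e+00] F [-3.52  1.44 11.79] w 13.9 ff 45.0
turn about tool z 0.0002 then shift (tool axes after turn) [-0.0004 -0.0009 -0.0004]
```

View pics/s6.png

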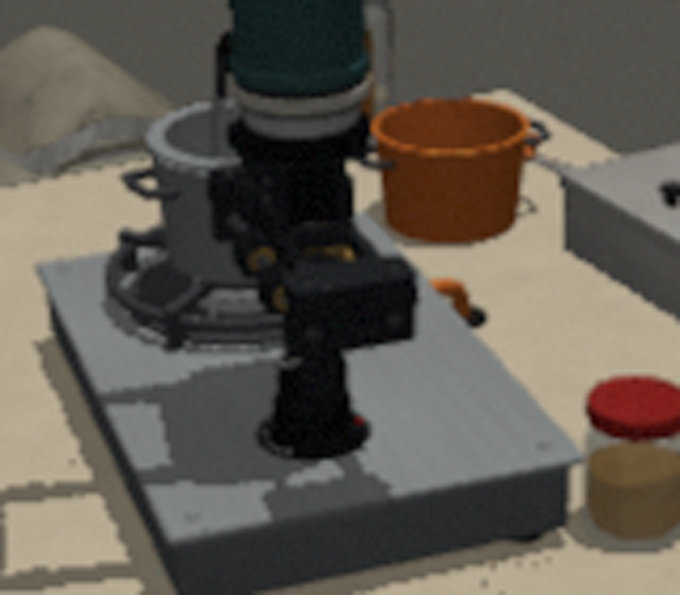

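The force jumped to about 13 N at the predicted height: the knob is fully on and the spindle is at its stop. The pots are undisturbed.

```bash
python3 -c "
from h import *
print(ctrl.finish_job())"
```

```text
the job is handed in; nothing more can be done
None
```

I handed the job in (no verdict came back): the small pot is nested rim on rim and let go, and the knob is fully on its spindle and held at the stop with about 13 N, the big pot, jars and bottle not touched by the arm.

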